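# Hang the parts pail on the spring-balanced arm

### The job

Take the small steel pail with the red grip block off the welding table and hang it by its bail in the hook of the spring-balanced swing arm. Ease it down gently, without forcing the arm, until the arm has sunk and carries the whole weight by itself, and only then let go, so that the arm neither drops nor springs back; the pail must stay upright and end up hanging still and clear of the table. Leave everything else on the table as it is.

Things in the scene. Friction and masses are not known exactly. Their poses are not given: they have to be found in the camera images.
- pail_grip (a point): Centre of the red grip block atop the pail's bail, the place to grasp: 18 mm (its x) by 30 mm (its y) by 32 mm high; z up; 153 mm above the pail's underside. A stem 8 by 12 mm joins the block to the bail.
- pail_bail (a point): Underside of the bail's peak, the point that sits in the hook: 32 mm straight below the centre of the grip block, 121 mm above the pail's underside. Axes as the pail's. The opening under the bail, looking along x, is 66 mm high in the middle and 78 mm wide.
- pail: Loose round steel pail, 84 mm across, 55 mm high, holding fixed cut parts below its rim; mass 0.30 to 0.77 kg, unknown. Origin at centre of its underside, z up. A rigid bail of 8 mm round steel spans it along y: uprights at y = -43 and +43 mm to 103 mm height, then a shallow inverted V to the peak in the middle.
- hook_seat (a point): Bottom of the V-shaped hook at the end of the yellow arm, on the centre line of its 10 mm steel bar; a seated bail has its underside about 8 mm above. Axes turn with the arm; -x, level when unloaded, points from pivot to tip. Unloaded, the top of the orange ball (14 mm) at the tip is 37 mm higher and 12 mm farther out. A bail comes in from the tip side above the ball, the arm passing through its opening.
- boom_pivot (a point): Pivot of the yellow swing arm in its steel spring drum, 195 mm above the table, in a blue fork on a grey column; the hook seat is 200 mm from it. Axes as the hook seat's.
- boom (a joint): How far the arm has sunk, rad: about 0 unloaded (sloping 0.37 up to the hook, whose seat is then 267 mm above the table), positive as the hook sinks, level at 0.37, stop at 0.85. Spring 2.4 N m/rad about the pivot (about 12 N at the hook per rad), lightly damped, at rest within about 2 s; it settles at about 0.2 to 0.65 under the pail, by its mass.
- slew (a joint): Turn of the whole swing arm about its upright column, rad, counter-clockwise from above, 0 = straight out from the stand; light friction (about 0.6 N at the hook) holds it where it is left.
- spare_grip (a point): Bystander: centre of the blue grip block of another pail of the same shape, filled with brass parts; must stay standing where it is.
- hammer_grip (a point): Bystander: middle of the handle of a hammer lying on the table.
- brush_grip (a point): Bystander: middle of the handle of a brush lying on the table.
- magnet: Bystander: red square welding magnet, 70 by 70 by 20 mm; origin at the centre of its underside.
- tube: Bystander: upright piece of steel tube, 56 mm across, 60 mm high; origin at the centre of its underside.
- angle: Bystander: angle-iron offcut 120 by 40 by 40 mm; origin at the centre of its underside.
- tin: Bystander: small tin, 52 mm across, 70 mm high; origin at the centre of its underside.
Not all that is in view belongs to the job. Leave any brown or orange look-alike of the pail alone.

How it is judged:
By the outcome, as a careful person would: the job done as asked, in the order asked, and still so for the second after the job is handed in, with the robot touching nothing.
It also fails if it takes over 72 s, if anything falls off the work surface, if the arm or the gripper's body presses on something with over 40 N, if the wrist force passes 120 N, or if a joint passes its speed limit or range.

### The arm

A 6-joint arm with a two-finger parallel gripper is mounted at the origin on the work surface. World frame = base frame: x ahead of the robot, y to its left, z up, the work surface at z = 0. Lengths are in m, angles in rad, forces in N, time in s.
With the tool pointing down it reaches from about 0.35 to 0.775 m from the base axis. Payload 7.3 kg.
Tool frame: the origin (TCP) lies at the very end of the fingers, on their centre line; the grasp point (between the pads) lies 19 mm behind it; z points along the fingers, y is the line along which they close (so a half turn about z gives the same grasp; the last joint's range is limited). The gripper opens to 92 mm and grips with 3 to 60 N. Pads are 19 mm wide; open, the fingers measure 130 mm over their backs; the gripper's body (75 mm by 190 mm) begins 47 mm behind the grasp point.
Start: joints at [-1.42, 0.342, 1.524, -0, 1.275, -0.146], TCP at [0.154, -0.502, 0.227] pointing down, gripper open.
Joint ranges: [-2.53, 2.53], [-0.77, 2.02], [0.04, 2.7], [-1, 4.14], [0.28, 2.66], [-3.11, 3.11]. Speed limits (rad/s): [2.57, 2.57, 3.14, 3.14, 3.14, 3.14].

### API

Orientations are given as [roll, pitch, yaw] about the fixed x, y, z axes, in that order (R = Rz(yaw) Ry(pitch) Rx(roll)).
In Python, from cell import observe, read_camera, get_calibration, hand_in, search_frame gives the robot as it stands.
- The arm moves only by the tool step_arm, never from a script. Its argument "commands" is a list of rows, each an object with "translation": the shift along the tool's x, y, z in mm, a list of three; "roll": the turn about the tool's z in rad. In form: [{"translation": [x, y, z], "roll": roll}, ...]. A call has 1 to 20 rows; each row shifts and turns the commanded pose from where the row before left it, along the tool's axes as they then stand; what a row does not reach is not made up. A row lasts 1/12 s, in which the tool goes at most 41.7 mm and 7.16 degrees, less where a joint would pass 70% of its speed; a pose out of reach is approached as far as the arm can. A call is refused whole if a number of a shift passes 41.7 or a number of a turn 0.125, either way. A call with a gripper value outside its range is refused whole. "fingers" is the opening, from 0 (shut) to 1 (fully open), set as the call begins (left out, the last holds). The fingers move at their own pace and stop on an object; "grip_force" is the grip in N (left out, the last holds). Time passes only in rows, so rows that do not move let the fingers close. It gives the time, the measured TCP pose, the force, the opening and the grip force at its end, in the units of the state.
- observe(): the state, without advancing time (a new reading comes with each control period).
- read_camera(name): name is "scene" or "top"; returns the picture (420x560x3 uint8, red, green, blue); there is no depth.
- get_calibration(name): a dict with "camera_matrix" (3x3 intrinsics, pixels), "world_from_camera" (4x4, takes a point from camera to world coordinates). Camera axes: x right, y up, looking along -z (the intrinsics and any distortion apply to the point x, -y, -z); pixel columns grow to the right and rows downward; lengths in m; the calibration is good to about 2 mm. A picture is of the moment at which its call begins. get_calibration takes no time and is no camera call.
- hand_in(): hands the job in; it is judged then, once.
Trained networks look in the newest picture that a camera, given by its name, has taken for a name from the list of things; names that differ only in an ending like _2 or _b are one class to them, and where a whole thing is asked for, a point or a joint stands for the part that bears it (a point fixed in the world has none). Each returns a list of dicts, best first, with "confidence" (0 to 1); they miss things now and then, are a little off and sometimes report something else, mostly with a low value. They report only what shows in the picture. A call takes as long as a camera call. They do not tell look-alikes from the thing itself.
- search_frame(camera, name): "at" ([x, y, z] in m, in world coordinates, good to about 4 mm: the middle of the surface that is visible of it).
The state is a dict: "time": time; "qpos": joint angles; "qvel": joint speeds; "joint_efforts": joint torques, N m; "tool_pos": TCP position; "tool_rot": TCP orientation; "contact_force": force on the tool from outside, world axes, zero at the start; "torque": the same for the moment, N m; "opening": finger opening in m; "grip_force": force on a finger pad.
Only numpy, scipy, OpenCV 4.12 (cv2) and the standard library are available. Lean on these libraries where they do the work, as an engineer would, in place of code of your own. Each camera call takes 0.05 s, during which the arm holds its last target. There are 200 camera calls.

## Working session

There is one attempt and no reset: what is moved stays moved. The work goes in short steps, Python scripts to look and compute and a tool call to move; the robot and the scene stay as the last step left them, time stands still between calls to the robot, and variables do not carry over. Pictures are saved under pics/ and viewed, at most 12 in all, crops included, and the job is handed in when it is done.

Besides the shell and the picture viewer there is one more tool, called after ">>>" as name([rows], argument=value, ...), one row to a line, values as JSON. step_arm: Moves the arm, as the interface text tells. Its arguments: {"type":"object","properties":{"commands":{"type":"array"},"fingers":{"type":"number"},"grip_force":{"type":"number"}},"required":["commands"]}

```bash
mkdir -p pics
cat > h.py <<'E'
from cell import *
import numpy as np, cv2
def save(cam,fn):
    im=read_camera(cam); cv2.imwrite('pics/'+fn,im[:,:,::-1]); return im
def proj(cam,p):
    c=get_calibration(cam); K=np.array(c['camera_matrix']); T=np.linalg.inv(np.array(c['world_from_camera']))
    q=T@np.append(p,1); v=np.array([q[0],-q[1],-q[2]]); u=K@v; return (u[:2]/u[2]).round(1)
def ray(cam,px):
    c=get_calibration(cam); K=np.array(c['camera_matrix']); W=np.array(c['world_from_camera'])
    d=np.linalg.inv(K)@[px[0],px[1],1]; d=W[:3,:3]@[d[0],-d[1],-d[2]]; return W[:3,3],d
def atz(cam,px,z):
    o,d=ray(cam,px); return o+d*(z-o[2])/d[2]
def tri(a,b):
    (o1,d1),(o2,d2)=ray('scene',a),ray('top',b)
    A=np.stack([d1,-d2],1); s=np.linalg.lstsq(A,o2-o1,rcond=None)[0]
    p,q=o1+d1*s[0],o2+d2*s[1]; return (p+q)/2,np.linalg.norm(p-q)
E
python3 - <<'E'
from h import *
a=save('scene','s0.png');b=save('top','t0.png')
print(a.shape)
for n in ['pail_grip','pail_bail','pail','hook_seat','boom_pivot','spare_grip','hammer_grip','magnet','tube','angle','tin']:
  for c in ['scene','top']:
    for r in search_frame(c,n)[:4]: print(n,c,np.round(r['at'],3),round(r['confidence'],2),proj(c,r['at']))
o=observe();print(o['time'],o['tool_rot'],o['contact_force'],get_calibration('top')['world_from_camera'],get_calibration('scene')['world_from_camera'])
E
```

```text
(420, 560, 3)
pail_grip scene [ 0.352 -0.247  0.047] 0.93 [202.2 204.1]
pail_grip scene [ 0.364 -0.081  0.041] 0.82 [244.7 202.6]
pail_grip scene [ 0.498 -0.263  0.049] 0.65 [199.6 229.6]
pail_grip scene [ 0.637 -0.228  0.038] 0.63 [211.7 257.6]
pail_grip top [ 0.346 -0.24   0.041] 0.88 [354.5 277.9]
pail_grip top [ 0.492 -0.249  0.041] 0.77 [355.7 238.1]
pail_bail scene [ 0.354 -0.24   0.048] 0.95 [203.9 204.1]
pail_bail scene [ 0.634 -0.231  0.04 ] 0.93 [210.9 256.6]
pail_bail scene [ 0.494 -0.257  0.046] 0.84 [201.3 229.1]
pail_bail scene [ 0.366 -0.088  0.045] 0.6 [242.9 202.3]
pail_bail top [ 0.494 -0.249  0.042] 0.92 [355.7 237.5]
pail_bail top [ 0.352 -0.241  0.042] 0.89 [354.7 276.4]
pail_bail top [ 0.628 -0.23   0.042] 0.88 [349.3 201.2]
pail_bail top [ 0.734 -0.041  0.216] 0.66 [299.2 167.1]
pail scene [ 0.351 -0.239  0.052] 0.96 [204.1 202.7]
pail scene [ 0.493 -0.26   0.051] 0.79 [200.2 228.1]
pail scene [ 0.638 -0.228  0.042] 0.68 [211.6 256.9]
pail scene [ 0.367 -0.089  0.043] 0.61 [242.7 203. ]
pail top [ 0.352 -0.246  0.039] 0.96 [355.9 276.3]
pail top [ 0.361 -0.085 
[... 948 characters left out ...]

angle top [ 0.741 -0.236  0.004] 0.77 [348.8 172.4]
tin scene [0.624 0.503 0.052] 0.81 [410.1 228.2]
tin top [0.609 0.5   0.069] 0.64 [150.8 210.7]
tin top [ 0.733 -0.04   0.221] 0.63 [299.  167.2]
1.2 [ 3.14147053e+00 -9.37695829e-06  2.96786516e-01] [-0.24216845  1.56347359 -0.07559464] [[-0.023186    0.99775052 -0.06289921  0.4797509 ]
 [-0.99968534 -0.02374143 -0.00809733  0.02490221]
 [-0.00957243  0.06269167  0.99798704  1.94850184]
 [ 0.          0.          0.          1.        ]] [[ 0.15871504 -0.6554577   0.73836626  1.86301985]
 [ 0.98729698  0.11094048 -0.11374042 -0.18438402]
 [-0.00736268  0.7470391   0.66473933  1.31593618]
 [ 0.          0.          0.          1.        ]]
```

View pics/s0.png

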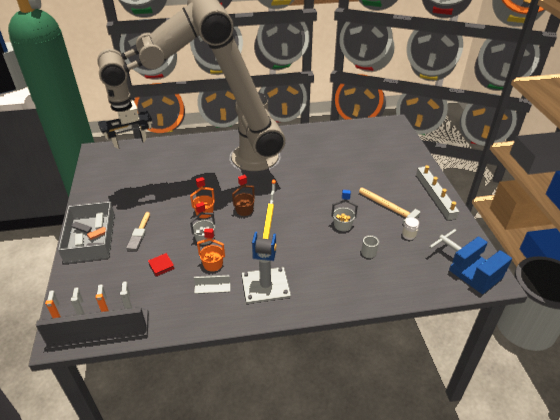

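View pics/t0.png

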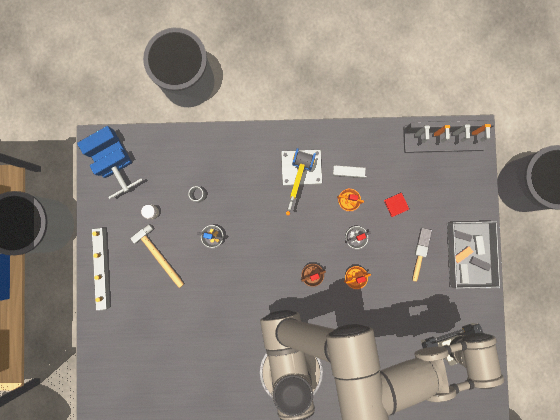

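Scene view: the candidates are the orange pail (203,200), the brown pail (243,203), the steel pail (203,228), the orange pail (211,257) and the blue-gripped steel pail (344,215). My choice is the steel one with the red block, scene (203,228) and top (357,237). I'll check it, along with the hook, in one close crop.

Run:
```python
import cv2,numpy as np
s=cv2.imread('pics/s0.png');t=cv2.imread('pics/t0.png')
f=lambda i,x,y,w,h:cv2.resize(i[y:y+h,x:x+w],(400,300),interpolation=cv2.INTER_CUBIC)
cv2.imwrite('pics/c0.png',np.vstack([np.hstack([f(s,180,190,60,45),f(t,330,215,60,45)]),np.hstack([f(s,225,170,80,60),f(t,270,150,80,60)])]))
```

```text
(no output)
```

View pics/c0.png

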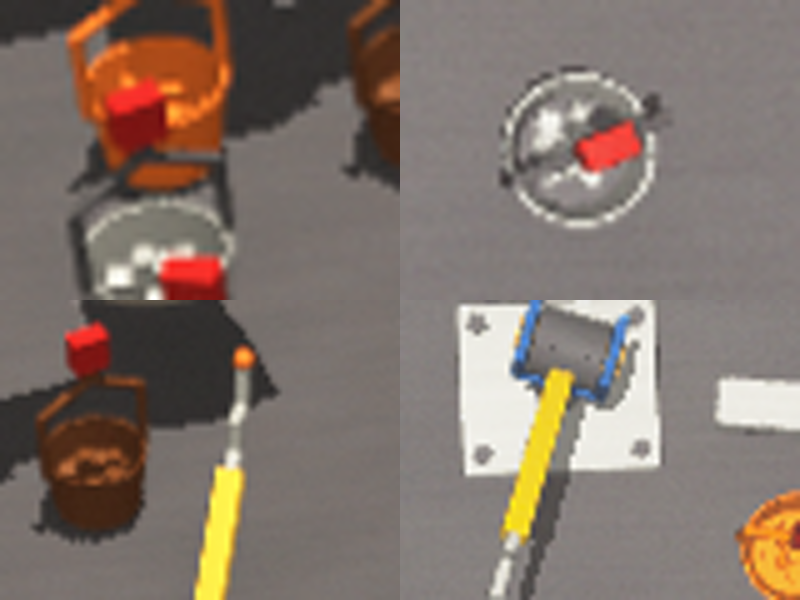

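The crop shows the steel pail's block at scene (200,207) and top (361,237). The bail runs from lower left to upper right in top. The arm's orange ball is at scene (273,181) and top (288,212).

Run:
```python
from h import *
s=cv2.imread('pics/s0.png');t=cv2.imread('pics/t0.png')
def cen(im,x,y,r,hl,hh,sm=150,vm=80):
    h=cv2.cvtColor(im,cv2.COLOR_BGR2HSV).astype(int);H=h[...,0]
    m=((H>=hl)&(H<=hh) if hl<=hh else (H>=hl)|(H<=hh))&(h[...,1]>sm)&(h[...,2]>vm)
    yy,xx=np.nonzero(m);k=(abs(xx-x)<=r)&(abs(yy-y)<=r); return xx[k].mean()+0,yy[k].mean()+0,k.sum()
a=cen(s,200,207,8,172,4,190);b=cen(t,361,237,7,172,4,190);print('grip',a,b,tri(a[:2],b[:2]),atz('top',b[:2],.155),atz('scene',a[:2],.153))
a=cen(s,273,181,4,5,20);b=cen(t,288,212,4,5,20);p,e=tri(a[:2],b[:2]);print('ball',a,b,p,e)
# arm yellow in top
h=cv2.cvtColor(t,cv2.COLOR_BGR2HSV);m=(abs(h[...,0].astype(int)-26)<5)&(h[...,1]>170)
m[:155]=0;m[215:]=0;m[:,:280]=0;m[:,312:]=0
yy,xx=np.nonzero(m);print(len(xx),xx.min(),xx.max(),yy.min(),yy.max())
# drum
for px in [(276,0)]:pass
# uprights of bail: top px at z~.06-.1
c=lambda u,v:(330+(u-400)*.15,215+v*.15)
for z in(.055,.103):
  q=[atz('top',c(*k),z) for k in((508,178),(653,103))];d=q[1]-q[0];print(z,q,np.hypot(*d[:2]),np.arctan2(d[1],d[0]))
# drum centre in top crop px(570,345)*0.2
print('drum',atz('top',(270+(570-400)*.2,150+45*.2),.215))
h=cv2.cvtColor(s,cv2.COLOR_BGR2HSV)
```

```text
grip (np.float64(200.08), np.float64(207.01333333333332), np.int64(75)) (np.float64(361.8235294117647), np.float64(236.47058823529412), np.int64(17)) (array([ 0.4962071 , -0.25174773,  0.1563761 ]), np.float64(0.004345971205768749)) [ 0.49604352 -0.25415349  0.155     ] [ 0.49279874 -0.24977885  0.153     ]
ball (np.float64(273.27777777777777), np.float64(181.16666666666666), np.int64(18)) (np.float64(287.5), np.float64(212.71428571428572), np.int64(14)) [0.57610556 0.00332918 0.30071635] 0.0002520653081168744
165 291 304 164 197
0.055 [array([ 0.47918706, -0.21203106,  0.055     ]), array([ 0.51843478, -0.29284011,  0.055     ])] 0.08983588158598897 -1.1186663979399125
0.103 [array([ 0.47920135, -0.20602484,  0.103     ]), array([ 0.51745415, -0.28478539,  0.103     ])] 0.08755855487367405 -1.1186663979399123
drum [ 0.76185478 -0.05821971  0.215     ]
```

The pail's grip is at about (0.495,-0.252,0.153) with the bail at yaw 0.452. The hook seat is at about (0.587,0.000,0.267), and the arm points along yaw -0.319. I'll grasp along the pail's y so the fingers straddle the ball, starting by moving above the grip.

>>> step_arm([
  {"translation": [0,0,0],"roll": -0.078},
  {"translation": [0,0,0],"roll": -0.077},
  {"translation": [20,-4,0],"roll": 0},
  {"translation": [33,-6,2],"roll": 0},
  {"translation": [36,-6.5,2],"roll": 0},
  {"translation": [36,-6.5,2],"roll": 0},
  {"translation": [36,-6.5,2],"roll": 0},
  {"translation": [36,-6.5,2],"roll": 0},
  {"translation": [36,-6.5,2],"roll": 0},
  {"translation": [36,-6.5,2],"roll": 0},
  {"translation": [36,-6.5,2],"roll": 0},
  {"translation": [36,-6.5,2],"roll": 0},
  {"translation": [36,-6.5,2],"roll": 0},
  {"translation": [30,-5.5,2],"roll": 0},
  {"translation": [19,-3,2],"roll": 0},
  {"translation": [0,0,0],"roll": 0},
  {"translation": [0,0,0],"roll": 0},
], fingers=0.9, grip_force=30)

```text
time: 2.62
tool_pos: [0.5036, -0.2461, 0.2023]
tool_rot: [-3.141, 0.001, 0.454]
contact_force: [-0.6, 0.0, -0.1]
opening: 0.0827
grip_force: 0.0
```

```bash
cat >> h.py <<'E'
def delta(p,yaw=None):
    o=observe(); t=np.array(o['tool_pos']); psi=o['tool_rot'][2]; d=np.array(p)-t
    y=psi if yaw is None else yaw
    c,s=np.cos(y),np.sin(y)
    print('t',round(o['time'],2),'tcp',t.round(4),'rot',np.round(o['tool_rot'],3),'F',np.round(o['contact_force'],2),'open',round(o['opening'],4))
    print('delta tool mm',np.round(1000*np.array([c*d[0]+s*d[1],s*d[0]-c*d[1],-d[2]]),1),'roll',round(psi-y,3))
E
python3 - <<'E'
from h import *
delta([.495,-.252,.137])
s=save('scene','s1.png')
q=observe()['tool_pos'];print(proj('scene',q),proj('scene',[.495,-.252,.153]))
cv2.imwrite('pics/c1.png',cv2.resize(s[165:255,150:270][:,:,::-1],(800,600),interpolation=cv2.INTER_CUBIC))
E
```

```text
t 2.62 tcp [ 0.5036 -0.2461  0.2023] rot [-3.141e+00  1.000e-03  4.540e-01] F [-0.56  0.05 -0.14] open 0.0827
delta tool mm [-10.3   1.6  65.3] roll 0.0
[199.5 198.1] [199.5 207.5]
```

View pics/c1.png

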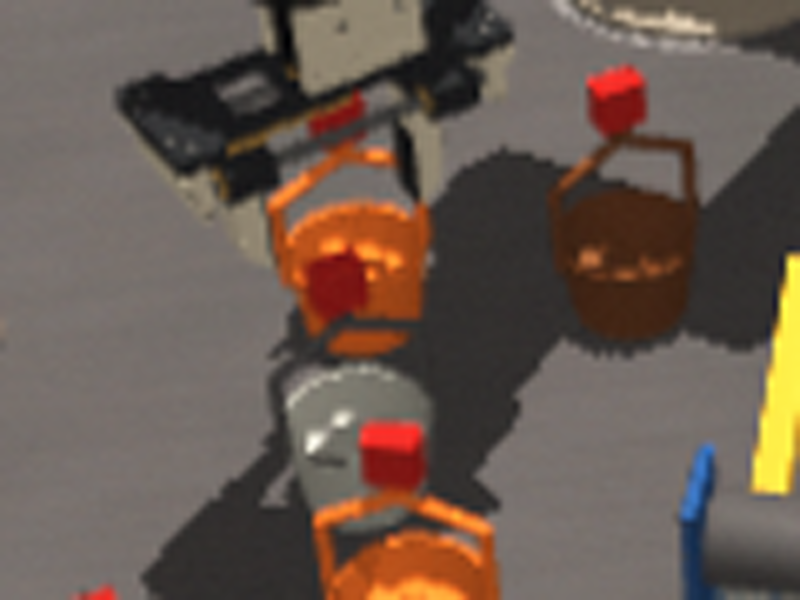

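The crop shows the chosen block at scene (200.5,207.5), with the open fingers on either side just behind and above it. The TCP projects where expected. Now I'll correct, descend and grip.

>>> step_arm([
  {"translation": [-5,1,0],"roll": 0},
  {"translation": [-5,0.5,0],"roll": 0},
  {"translation": [0,0,8],"roll": 0},
  {"translation": [0,0,13],"roll": 0},
  {"translation": [0,0,14],"roll": 0},
  {"translation": [0,0,13],"roll": 0},
  {"translation": [0,0,11],"roll": 0},
  {"translation": [0,0,6],"roll": 0},
  {"translation": [0,0,0],"roll": 0},
  {"translation": [0,0,0],"roll": 0},
  {"translation": [0,0,0],"roll": 0},
])

```text
time: 3.58
tool_pos: [0.495, -0.253, 0.1384]
tool_rot: [3.14, -0.001, 0.451]
contact_force: [1.0, 0.2, -0.5]
opening: 0.0827
grip_force: 0.0
```

>>> step_arm([
  {"translation": [0,0,0],"roll": 0},
  {"translation": [0,0,0],"roll": 0},
  {"translation": [0,0,0],"roll": 0},
  {"translation": [0,0,0],"roll": 0},
  {"translation": [0,0,0],"roll": 0},
  {"translation": [0,0,0],"roll": 0},
  {"translation": [0,0,0],"roll": 0},
  {"translation": [0,0,0],"roll": 0},
], fingers=0.0, grip_force=35)

```text
time: 4.25
tool_pos: [0.4949, -0.2525, 0.1377]
tool_rot: [3.142, 0.0, 0.452]
contact_force: [0.5, 0.1, -0.5]
opening: 0.0338
grip_force: 0.0
```

>>> step_arm([
  {"translation": [0,0,0],"roll": 0},
  {"translation": [0,0,0],"roll": 0},
  {"translation": [0,0,0],"roll": 0},
  {"translation": [0,0,0],"roll": 0},
])

```text
time: 4.58
tool_pos: [0.4947, -0.2524, 0.1377]
tool_rot: [-3.141, 0.0, 0.452]
contact_force: [-0.6, 1.1, 0.4]
opening: 0.0302
grip_force: 35.0
```

>>> step_arm([
  {"translation": [0,0,-4],"roll": 0},
  {"translation": [0,0,-9],"roll": 0},
  {"translation": [0,0,-14],"roll": 0},
  {"translation": [0,0,-18],"roll": 0},
  {"translation": [0,0,-22],"roll": 0},
  {"translation": [0,0,-25],"roll": 0},
  {"translation": [0,0,-25],"roll": 0},
  {"translation": [0,0,-25],"roll": 0},
  {"translation": [0,0,-25],"roll": 0.05},
  {"translation": [0,0,-19],"roll": 0.1},
  {"translation": [0,0,-9],"roll": 0.12},
  {"translation": [0,0,-3],"roll": 0.12},
  {"translation": [0,0,0],"roll": 0.12},
  {"translation": [0,0,0],"roll": 0.12},
  {"translation": [0,0,0],"roll": 0.1},
  {"translation": [0,0,0],"roll": 0.041},
  {"translation": [0,0,0],"roll": 0},
  {"translation": [0,0,0],"roll": 0},
  {"translation": [0,0,0],"roll": 0},
  {"translation": [0,0,0],"roll": 0},
])

```text
time: 6.25
tool_pos: [0.4948, -0.2525, 0.3358]
tool_rot: [3.142, 0.0, -0.318]
contact_force: [-0.3, -0.4, -3.5]
opening: 0.0302
grip_force: 35.0
```

Run:
```python
from h import *
u=np.array([-.949,.314])
seat=np.array([.5875,-.0005])
p=seat+u*.10; delta([p[0],p[1],.335],-.319)
```

```text
t 6.25 tcp [ 0.4948 -0.2525  0.3358] rot [ 3.142  0.    -0.318] F [-0.29 -0.38 -3.5 ] open 0.0302
delta tool mm [ -91.  -268.4    0.8] roll 0.001
```

>>> step_arm([
  {"translation": [-4,-10,0],"roll": 0},
  {"translation": [-7,-20,0],"roll": 0},
  {"translation": [-10,-28,0],"roll": 0},
  {"translation": [-10,-30,0],"roll": 0},
  {"translation": [-10,-30,0],"roll": 0},
  {"translation": [-10,-30,0],"roll": 0},
  {"translation": [-10,-30,0],"roll": 0},
  {"translation": [-10,-30,0],"roll": 0},
  {"translation": [-8,-25,0],"roll": 0},
  {"translation": [-6,-18,0],"roll": 0},
  {"translation": [-4,-11,0],"roll": 0},
  {"translation": [-2,-6,0],"roll": 0},
  {"translation": [0,0,0],"roll": 0},
  {"translation": [0,0,0],"roll": 0},
  {"translation": [0,0,0],"roll": 0},
  {"translation": [0,0,0],"roll": 0},
])

```text
time: 7.58
tool_pos: [0.4926, 0.0295, 0.3356]
tool_rot: [3.141, 0.0, -0.321]
contact_force: [1.1, 0.5, -4.6]
opening: 0.0306
grip_force: 35.0
```

Run:
```python
from h import *
u=np.array([-.949,.314])
seat=np.array([.5875,-.0005])
p=seat+u*.012; delta([p[0],p[1],.335],-.319)
s=save('scene','s2.png');t=save('top','t2.png')
f=lambda i,x,y,w,h:cv2.resize(i[y:y+h,x:x+w][:,:,::-1],(400,600),interpolation=cv2.INTER_CUBIC)
cv2.imwrite('pics/c2.png',np.hstack([f(s,225,130,80,120),f(t,260,150,80,120)]))
for c in('scene','top'): print(c,proj(c,[.5761,.0033,.297]),[ (np.round(r['at'],3),round(r['confidence'],2)) for r in search_frame(c,'pail_grip')[:2]])
```

```text
t 7.58 tcp [0.4926 0.0295 0.3356] rot [ 3.141  0.    -0.321] F [ 1.06  0.55 -4.64] open 0.0306
delta tool mm [87.5 -1.3  0.6] roll -0.002
scene [273.2 182.1] [(array([ 0.36 , -0.252,  0.045]), 0.97), (array([0.503, 0.03 , 0.243]), 0.92)]
top [287.5 212.8] [(array([ 0.36 , -0.081,  0.041]), 0.92), (array([ 0.347, -0.245,  0.041]), 0.89)]
```

View pics/c2.png

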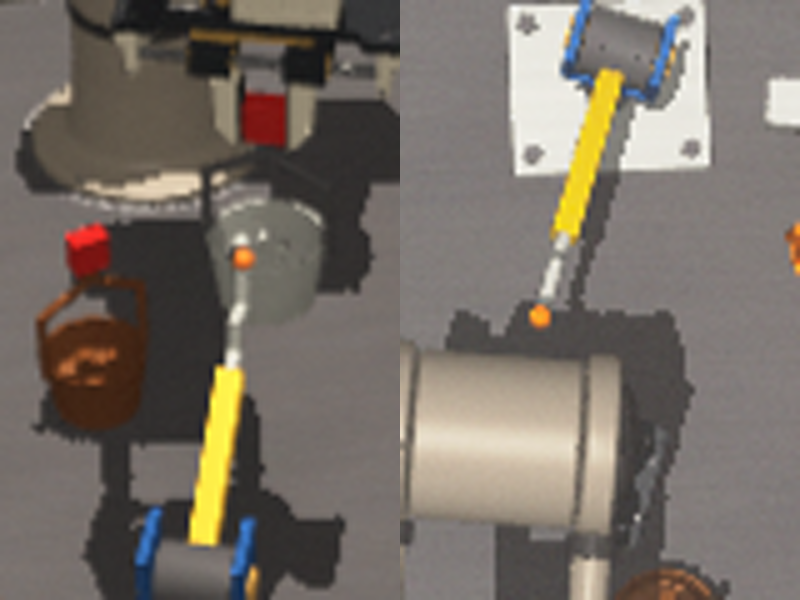

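The picture shows the pail held upright in the air beyond the tip (block at scene (278,154)). The arm is at rest, with its ball at scene (273,181) and top (288,213). Next I'll thread the bail over the ball.

>>> step_arm([
  {"translation": [3,-0.5,2],"roll": 0},
  {"translation": [6,-0.5,2],"roll": 0},
  {"translation": [9,-0.3,0],"roll": 0},
  {"translation": [10,0,0],"roll": 0},
  {"translation": [10,0,0],"roll": 0},
  {"translation": [10,0,0],"roll": 0},
  {"translation": [10,0,0],"roll": 0},
  {"translation": [10,0,0],"roll": 0},
  {"translation": [10,0,0],"roll": 0},
  {"translation": [10,0,0],"roll": 0},
  {"translation": [8,0,0],"roll": 0},
  {"translation": [6,0,0],"roll": 0},
  {"translation": [4,0,0],"roll": 0},
  {"translation": [2,0,0],"roll": 0},
  {"translation": [0,0,0],"roll": 0},
  {"translation": [0,0,0],"roll": 0},
  {"translation": [0,0,0],"roll": 0},
  {"translation": [0,0,0],"roll": 0},
])

```text
time: 9.28
tool_pos: [0.5951, -0.002, 0.332]
tool_rot: [3.141, -0.0, -0.319]
contact_force: [-4.8, 1.1, -3.6]
opening: 0.03
grip_force: 35.0
```

Run:
```python
from h import *
u=np.array([-.949,.314])
seat=np.array([.5875,-.0005])
p=seat-u*.008; delta([p[0],p[1],.331],-.319)
s=save('scene','s3.png');t=save('top','t3.png')
f=lambda i,x,y,w,h:cv2.resize(i[y:y+h,x:x+w][:,:,::-1],(400,600),interpolation=cv2.INTER_CUBIC)
cv2.imwrite('pics/c3.png',np.hstack([f(s,235,135,80,120),f(t,270,150,60,90)]))
```

```text
t 9.28 tcp [ 0.5951 -0.002   0.332 ] rot [ 3.141 -0.    -0.319] F [-4.75  1.08 -3.56] open 0.03
delta tool mm [0.3 1.  1. ] roll -0.0
```

View pics/c3.png

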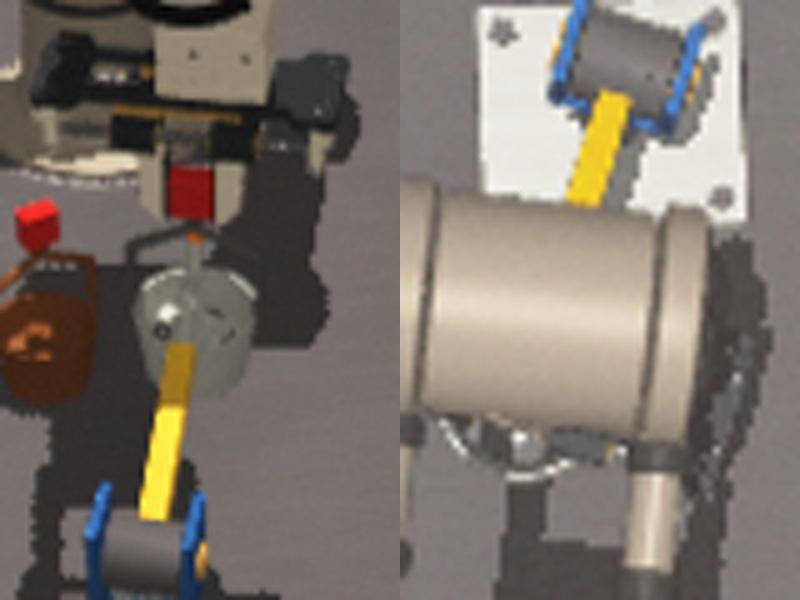

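The bail peak is inside the ball (ball at scene (274,182)). The radial 5 N is probably the pail's rim touching the sloping arm, so I'll lower to clear it.

>>> step_arm([
  {"translation": [-1,0,3],"roll": 0},
  {"translation": [0,0,3],"roll": 0},
  {"translation": [0,0,4],"roll": 0},
  {"translation": [0,0,4],"roll": 0},
  {"translation": [0,0,4],"roll": 0},
  {"translation": [0,0,2],"roll": 0},
  {"translation": [0,0,0],"roll": 0},
  {"translation": [0,0,0],"roll": 0},
  {"translation": [0,0,0],"roll": 0},
])

```text
time: 10.13
tool_pos: [0.5939, -0.0015, 0.3117]
tool_rot: [-3.142, 0.001, -0.319]
contact_force: [-6.0, 0.3, -2.2]
opening: 0.0297
grip_force: 35.0
```

>>> step_arm([
  {"translation": [0,0,0],"roll": 0},
  {"translation": [0,0,0],"roll": 0},
  {"translation": [0,0,0],"roll": 0},
])

```text
time: 10.38
tool_pos: [0.5939, -0.0015, 0.3117]
tool_rot: [-3.142, 0.001, -0.319]
contact_force: [-5.1, 2.1, -1.0]
opening: 0.0301
grip_force: 35.0
```

Run:
```python
from h import *
u=np.array([-.949,.314])
seat=np.array([.5875,-.0005])
p=seat-u*.005; delta([p[0],p[1],.292],-.319)
s=save('scene','s4.png')
cv2.imwrite('pics/c4.png',cv2.resize(s[145:220,235:310][:,:,::-1],(600,600),interpolation=cv2.INTER_CUBIC))
q=[observe() for _ in range(1)][0];print(np.round(q['torque'],2))
```

```text
t 10.38 tcp [ 0.5939 -0.0015  0.3117] rot [-3.142e+00  1.000e-03 -3.190e-01] F [-5.05  2.05 -1.  ] open 0.0301
delta tool mm [-1.4  1.1 19.7] roll 0.0
[ 0.33  1.44 -0.03]
```

View pics/c4.png

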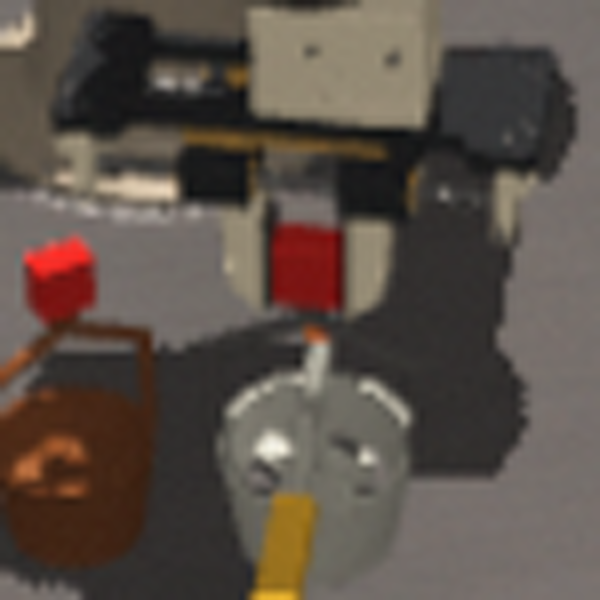

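The arm seems to have sunk a little. I'll compute where its parts should project to see what is touching.

Run:
```python
from h import *
u=np.array([-.949,.314]);seat=np.array([.5875,-.0005]);piv=seat-u*.1864
P=lambda r,z:np.append(piv+u*r,z)
def pt(dx,dz,phi): # offset from seat in unloaded axes (out, up)
    r,z=.1864+dx,.072+dz; c,s=np.cos(phi),np.sin(phi)
    return P(r*c+z*s, .195-r*s+z*c)
crop=lambda q:((q-[235,145])*8).round()
for phi in(0,.05,.1,.15,.2,.3): print(phi,'ball',crop(proj('scene',pt(.012,.030,phi))),pt(.012,.03,phi).round(3),'seat',crop(proj('scene',pt(0,0,phi))),pt(0,0,phi).round(3))
t=np.array(observe()['tool_pos'])
for n,dz in(('block',.0153),('blockbot',-.0007),('bailc',-.0127)): print(n,crop(proj('scene',t+[0,0,dz])))
b=t-[0,0,.0167]
Y=np.array([.314,.949,0]);X=np.array([.949,-.314,0])
for n,v in(('upL',-Y*.043-[0,0,.018]),('upR',Y*.043-[0,0,.018]),('rim near',X*.042-[0,0,.066]),('rim far',-X*.042-[0,0,.066]),('rimL',-Y*.042-[0,0,.066]),('rimR',Y*.042-[0,0,.066]),('bot near',X*.042-[0,0,.121])): print(n,crop(proj('scene',b+v)))
print('seat r of bail',np.dot(t[:2]-piv,u))
s=cv2.imread('pics/s4.png');h=cv2.cvtColor(s,cv2.COLOR_BGR2HSV)
cv2.imwrite('pics/c4b.png',cv2.convertScaleAbs(cv2.resize(s[178:213,255:295],(800,700)[:2],interpolation=cv2.INTER_CUBIC)[:600],alpha=1.8))
```

```text
0 ball [306. 297.] [0.576 0.003 0.297] seat [302. 371.] [ 0.588 -0.001  0.267]
0.05 ball [308. 308.] [0.572 0.005 0.287] seat [304. 383.] [0.584 0.001 0.258]
0.1 ball [310. 322.] [0.567 0.006 0.277] seat [305. 397.] [0.582 0.001 0.248]
0.15 ball [312. 335.] [0.564 0.007 0.266] seat [306. 410.] [0.579 0.002 0.238]
0.2 ball [314. 350.] [0.561 0.008 0.256] seat [307. 426.] [0.577 0.003 0.229]
0.3 ball [316. 382.] [0.556 0.01  0.234] seat [309. 458.] [0.575 0.004 0.209]
block [300. 266.]
blockbot [301. 297.]
bailc [301. 320.]
upL [199. 352.]
upR [405. 372.]
rim near [286. 515.]
rim far [319. 388.]
rimL [206. 441.]
rimR [402. 460.]
bot near [288. 613.]
seat r of bail 0.17982540676711575
```

View pics/c4b.png

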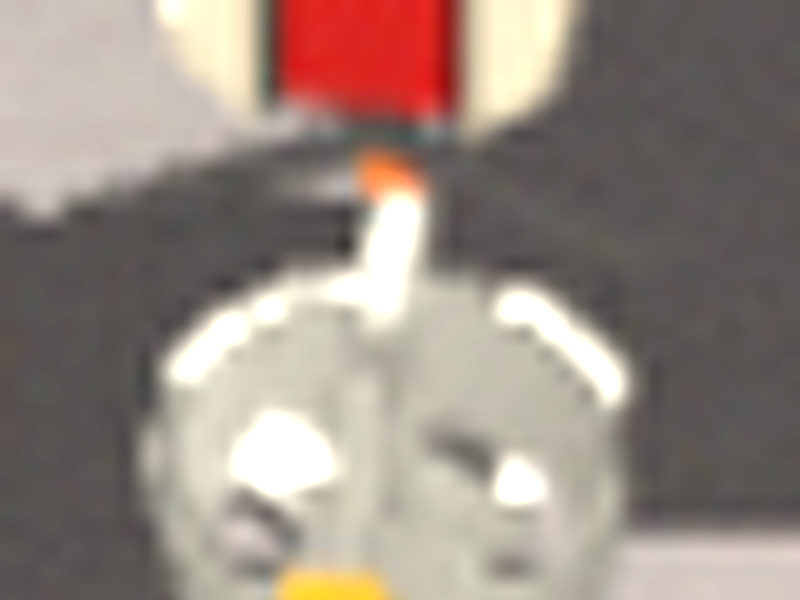

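The likely cause is the near rim bearing on the end face of the thicker yellow part, dragging the arm down about 0.12 rad. I'll go back up with it so it isn't let spring free, then back off outward a little.

>>> step_arm([
  {"translation": [0,0,-2],"roll": 0},
  {"translation": [0,0,-3],"roll": 0},
  {"translation": [0,0,-3],"roll": 0},
  {"translation": [0,0,-3],"roll": 0},
  {"translation": [0,0,-3],"roll": 0},
  {"translation": [0,0,-3],"roll": 0},
  {"translation": [0,0,-2],"roll": 0},
  {"translation": [-1,0,0],"roll": 0},
  {"translation": [-2,0,0],"roll": 0},
  {"translation": [-2,0,0],"roll": 0},
  {"translation": [-1,0,0],"roll": 0},
  {"translation": [0,0,0],"roll": 0},
  {"translation": [0,0,0],"roll": 0},
  {"translation": [0,0,0],"roll": 0},
  {"translation": [0,0,0],"roll": 0},
  {"translation": [0,0,0],"roll": 0},
])

```text
time: 11.77
tool_pos: [0.5889, 0.0, 0.3307]
tool_rot: [3.141, -0.0, -0.319]
contact_force: [-0.3, -0.0, -3.7]
opening: 0.0299
grip_force: 35.0
```

Run:
```python
from h import *
from scipy.optimize import least_squares as ls
u=np.array([-.949,.314]);seat=np.array([.5875,-.0005]);piv=seat-u*.1864
P=lambda r,z:np.append(piv+u*r,z)
d=lambda px:[round(float(x),4) for x in ls(lambda v:proj('scene',P(v[0],.195+.388*v[0]))[1]-px,[.15]).x]
print('yellow end r',[min(np.arange(.08,.2,.001),key=lambda r:abs(proj('scene',P(r,.195+.388*r))[1]-203.6))])
t=cv2.imread('pics/t0.png');h=cv2.cvtColor(t,cv2.COLOR_BGR2HSV)
print('top yellow end row 197:',[min(np.arange(.08,.2,.001),key=lambda r:abs(proj('top',P(r,.195+.388*r))[1]-197.5))])
delta([.5875,0,.33]);q=observe()['tool_pos'];print('bail r',np.dot(np.array(q[:2])-piv,u))
s=save('scene','s5.png');h=cv2.cvtColor(s,cv2.COLOR_BGR2HSV).astype(int)
hh=cv2.cvtColor(s[:,:,::-1].copy(),cv2.COLOR_BGR2HSV).astype(int)
yy,xx=np.nonzero((hh[...,0]>=4)&(hh[...,0]<=14)&(hh[...,1]>150));k=(abs(xx-274)<=5)&(yy>175)&(yy<195);print('ball px',xx[k].mean(),yy[k].mean(),k.sum())
```

```text
yellow end r [np.float64(0.14300000000000007)]
top yellow end row 197: [np.float64(0.14300000000000007)]
t 11.77 tcp [0.5889 0.     0.3307] rot [ 3.141 -0.    -0.319] F [-0.3  -0.03 -3.69] open 0.0299
delta tool mm [-1.3  0.5  0.7] roll 0.0
bail r 0.18507115726227696
ball px 273.5 181.8 10
```

That confirms it: the yellow end is at r 0.143, the forces are gone and the ball is back at rest. I'll dip the rim below it while still just above ball height, then move in and lower.

>>> step_arm([
  {"translation": [-3,0,0],"roll": 0},
  {"translation": [0,0,2],"roll": 0},
  {"translation": [0,0,3],"roll": 0},
  {"translation": [0,0,2],"roll": 0},
  {"translation": [2,0,0],"roll": 0},
  {"translation": [3,0,0],"roll": 0},
  {"translation": [1,0,0],"roll": 0},
  {"translation": [0,0,2],"roll": 0},
  {"translation": [0,0,4],"roll": 0},
  {"translation": [0,0,4],"roll": 0},
  {"translation": [0,0,2],"roll": 0},
  {"translation": [0,0,0],"roll": 0},
  {"translation": [0,0,0],"roll": 0},
  {"translation": [0,0,0],"roll": 0},
  {"translation": [0,0,0],"roll": 0},
])

```text
time: 13.07
tool_pos: [0.5918, -0.0009, 0.3119]
tool_rot: [3.142, -0.0, -0.319]
contact_force: [0.4, 0.3, -4.5]
opening: 0.03
grip_force: 35.0
```

```bash
cat >> h.py <<'E'
u=np.array([-.949,.314]);seat=np.array([.5875,-.0005]);piv=seat-u*.1864
def P(r,z): return np.append(piv+u*r,z)
def pt(dx,dz,phi):
    r,z=.1864+dx,.072+dz; c,s=np.cos(phi),np.sin(phi)
    return P(r*c+z*s, .195-r*s+z*c)
def status(fn=None):
    s=save('scene',fn or 'tmp.png')
    hh=cv2.cvtColor(s,cv2.COLOR_RGB2HSV).astype(int)
    m=(hh[...,1]>140)
    yy,xx=np.nonzero((hh[...,0]>=4)&(hh[...,0]<=14)&m);k=(abs(xx-275)<=8)&(yy>172)&(yy<240);print('ball px',xx[k].mean().round(1),yy[k].mean().round(1),k.sum())
    # yellow end row -> phi
    yy,xx=np.nonzero((hh[...,0]>=20)&(hh[...,0]<=32)&(hh[...,1]>170));k=(abs(xx-270)<=12)&(yy>185)&(yy<290);row=yy[k].min();
    ph=np.arange(0,.85,.005);dx=-.0434
    print('yellow end',row,'phi~',ph[np.argmin([abs(proj('scene',pt(dx,.388*dx,f))[1]-row) for f in ph])])
    F=[];
    o=observe();q=np.array(o['tool_pos']);f=np.array(o['contact_force'])
    print('t',round(o['time'],2),'bail r',np.dot(q[:2]-piv,u).round(4),'lat',round(float(u[0]*(q[1]-piv[1])-u[1]*(q[0]-piv[0])),4),'bail under z',round(q[2]-.0167,4),'F radial(out)',round(float(f[:2]@u),2),'Fz',f[2].round(2),'rot',np.round(o['tool_rot'],3))
E
python3 -c "
from h import *
status('s6.png')"
```

```text
ball px nan nan 0
yellow end 204 phi~ 0.02
t 13.12 bail r 0.1821 lat -0.001 bail under z 0.2952 F radial(out) 0.39 Fz -4.28 rot [-3.142 -0.    -0.319]h.py:32: RuntimeWarning: Mean of empty slice.
  yy,xx=np.nonzero((hh[...,0]>=4)&(hh[...,0]<=14)&m);k=(abs(xx-275)<=8)&(yy>172)&(yy<240);print('ball px',xx[k].mean().round(1),yy[k].mean().round(1),k.sum())
  ret = ret.dtype.type(ret / rcount)
```

The bail is free inside the hook and the arm is at rest. I'll lower to first contact.

>>> step_arm([
  {"translation": [0.5,0,2],"roll": 0},
  {"translation": [0,0,3],"roll": 0},
  {"translation": [0,0,3],"roll": 0},
  {"translation": [0,0,3],"roll": 0},
  {"translation": [0,0,3],"roll": 0},
  {"translation": [0,0,2],"roll": 0},
  {"translation": [0,0,2],"roll": 0},
  {"translation": [0,0,2],"roll": 0},
  {"translation": [0,0,2],"roll": 0},
  {"translation": [0,0,1],"roll": 0},
  {"translation": [0,0,0],"roll": 0},
  {"translation": [0,0,0],"roll": 0},
  {"translation": [0,0,0],"roll": 0},
  {"translation": [0,0,0],"roll": 0},
])

```text
time: 14.28
tool_pos: [0.5923, -0.0011, 0.2888]
tool_rot: [3.142, -0.0, -0.319]
contact_force: [1.3, -0.3, -3.7]
opening: 0.0298
grip_force: 35.0
```

```bash
python3 -W ignore -c "
from h import *
status('s7.png')
for f in (0.,.05,.1,.2,.3,.4,.5): print(f,pt(0,0,f)[2].round(4),(.1864*np.cos(f)+.072*np.sin(f)).round(4))"
```

```text
ball px nan nan 0
yellow end 205 phi~ 0.06
t 14.33 bail r 0.1815 lat -0.001 bail under z 0.2721 F radial(out) -0.38 Fz -3.98 rot [ 3.142 -0.    -0.319]
0.0 0.267 0.1864
0.05 0.2576 0.1898
0.1 0.248 0.1927
0.2 0.2285 0.197
0.3 0.2087 0.1994
0.4 0.1887 0.1997
0.5 0.1688 0.1981
```

>>> step_arm([
  {"translation": [-0.5,0,1],"roll": 0},
  {"translation": [-1,0,2],"roll": 0},
  {"translation": [-1,0,2],"roll": 0},
  {"translation": [-1,0,2],"roll": 0},
  {"translation": [-1,0,2],"roll": 0},
  {"translation": [-0.5,0,2],"roll": 0},
  {"translation": [-0.5,0,2],"roll": 0},
  {"translation": [-0.5,0,2],"roll": 0},
  {"translation": [-0.5,0,2],"roll": 0},
  {"translation": [0,0,0],"roll": 0},
  {"translation": [0,0,0],"roll": 0},
  {"translation": [0,0,0],"roll": 0},
  {"translation": [0,0,0],"roll": 0},
])

```text
time: 15.42
tool_pos: [0.5859, 0.001, 0.2718]
tool_rot: [3.142, 0.0, -0.319]
contact_force: [-0.4, 0.6, -3.7]
opening: 0.03
grip_force: 35.0
```

```bash
python3 -W ignore -c "
from h import *
status('s8.png')"
```

```text
ball px nan nan 0
yellow end 207 phi~ 0.14
t 15.47 bail r 0.1882 lat -0.001 bail under z 0.2551 F radial(out) -1.53 Fz -3.64 rot [ 3.142  0.    -0.319]
```

The arm is sinking with the bail in the hook. I'll keep following the arc.

>>> step_arm([
  {"translation": [-0.5,0,1],"roll": 0},
  {"translation": [-0.6,0,2],"roll": 0},
  {"translation": [-0.6,0,2],"roll": 0},
  {"translation": [-0.6,0,2],"roll": 0},
  {"translation": [-0.6,0,2],"roll": 0},
  {"translation": [-0.6,0,2],"roll": 0},
  {"translation": [-0.6,0,2],"roll": 0},
  {"translation": [-0.5,0,2],"roll": 0},
  {"translation": [-0.5,0,2],"roll": 0},
  {"translation": [-0.4,0,2],"roll": 0},
  {"translation": [0,0,0],"roll": 0},
  {"translation": [0,0,0],"roll": 0},
  {"translation": [0,0,0],"roll": 0},
  {"translation": [0,0,0],"roll": 0},
])

```text
time: 16.63
tool_pos: [0.581, 0.0027, 0.2529]
tool_rot: [-3.142, -0.001, -0.319]
contact_force: [4.9, -1.6, -1.9]
opening: 0.0301
grip_force: 35.0
```

```bash
python3 -W ignore -c "
from h import *
status('s9.png')"
```

```text
ball px nan nan 0
yellow end 209 phi~ 0.21
t 16.68 bail r 0.1934 lat -0.001 bail under z 0.2362 F radial(out) -4.25 Fz -2.01 rot [-3.142e+00 -1.000e-03 -3.190e-01]
```

The hook's tip leg is pushing the bail inward with 4 N, so I'm slightly too far out. I'll ease inward.

>>> step_arm([
  {"translation": [1,0,0],"roll": 0},
  {"translation": [0.5,0,0],"roll": 0},
  {"translation": [0,0,0],"roll": 0},
  {"translation": [0,0,0],"roll": 0},
  {"translation": [0,0,0],"roll": 0},
  {"translation": [0,0,0],"roll": 0},
])

```text
time: 17.18
tool_pos: [0.582, 0.0023, 0.2526]
tool_rot: [3.141, 0.0, -0.319]
contact_force: [0.5, -0.9, -0.5]
opening: 0.0296
grip_force: 35.0
```

```bash
python3 -W ignore -c "
from h import *
status('s10.png')"
```

```text
ball px 278.0 190.0 1
yellow end 209 phi~ 0.21
t 17.23 bail r 0.1923 lat -0.0009 bail under z 0.2359 F radial(out) -2.06 Fz -2.01 rot [ 3.141  0.    -0.319]
```

>>> step_arm([
  {"translation": [0,0,1],"roll": 0},
  {"translation": [-0.2,0,2],"roll": 0},
  {"translation": [-0.2,0,2],"roll": 0},
  {"translation": [-0.3,0,2],"roll": 0},
  {"translation": [-0.3,0,2],"roll": 0},
  {"translation": [-0.3,0,2],"roll": 0},
  {"translation": [-0.3,0,2],"roll": 0},
  {"translation": [-0.2,0,1],"roll": 0},
  {"translation": [-0.1,0,1],"roll": 0},
  {"translation": [0,0,0],"roll": 0},
  {"translation": [0,0,0],"roll": 0},
  {"translation": [0,0,0],"roll": 0},
  {"translation": [0,0,0],"roll": 0},
])

```text
time: 18.32
tool_pos: [0.5803, 0.0029, 0.2377]
tool_rot: [3.141, 0.0, -0.319]
contact_force: [-1.5, -0.8, 0.2]
opening: 0.0298
grip_force: 35.0
```

```bash
cat >> h.py <<'E'
def avgF(n=10):
    F=[]
    for _ in range(n):
        read_camera('top'); F.append(observe()['contact_force'])
    F=np.array(F); print('F mean radial',(F[:,:2]@u).mean().round(2),'lat',(F[:,:2]@[u[1],-u[0]]).mean().round(2),'z',F[:,2].mean().round(2),'+-',F[:,2].std().round(2))
E
python3 -W ignore -c "
from h import *
status('s11.png');avgF()"
```

```text
ball px nan nan 0
yellow end 211 phi~ 0.275
t 18.37 bail r 0.1942 lat -0.001 bail under z 0.221 F radial(out) 3.05 Fz -0.72 rot [ 3.141  0.    -0.319]
F mean radial 2.44 lat -0.32 z -0.32 +- 0.36
```

>>> step_arm([
  {"translation": [-0.5,0,0.5],"roll": 0},
  {"translation": [-0.3,0,0.5],"roll": 0},
  {"translation": [0,0,0],"roll": 0},
  {"translation": [0,0,0],"roll": 0},
  {"translation": [0,0,0],"roll": 0},
  {"translation": [0,0,0],"roll": 0},
])

```text
time: 19.37
tool_pos: [0.58, 0.003, 0.2368]
tool_rot: [-3.142, -0.001, -0.319]
contact_force: [0.3, 0.2, -1.0]
opening: 0.0298
grip_force: 35.0
```

```bash
python3 -W ignore -c "
from h import *
status('s12.png');avgF()"
```

```text
ball px nan nan 0
yellow end 212 phi~ 0.305
t 19.42 bail r 0.1945 lat -0.0009 bail under z 0.2201 F radial(out) 0.29 Fz -0.24 rot [ 3.142e+00 -1.000e-03 -3.190e-01]
F mean radial -1.55 lat -0.41 z -0.6 +- 0.48
```

>>> step_arm([
  {"translation": [0,0,1],"roll": 0},
  {"translation": [-0.1,0,1],"roll": 0},
  {"translation": [-0.1,0,1],"roll": 0},
  {"translation": [-0.1,0,1],"roll": 0},
  {"translation": [0,0,1],"roll": 0},
  {"translation": [0,0,1],"roll": 0},
  {"translation": [0,0,0],"roll": 0},
  {"translation": [0,0,0],"roll": 0},
  {"translation": [0,0,0],"roll": 0},
  {"translation": [0,0,0],"roll": 0},
])

```text
time: 20.75
tool_pos: [0.5792, 0.0032, 0.2307]
tool_rot: [3.141, 0.0, -0.319]
contact_force: [-0.1, -1.1, -0.4]
opening: 0.0297
grip_force: 35.0
```

```bash
python3 -W ignore -c "
from h import *
status('s13.png');avgF()"
```

```text
ball px nan nan 0
yellow end 212 phi~ 0.305
t 20.8 bail r 0.1952 lat -0.0009 bail under z 0.214 F radial(out) 0.13 Fz -0.62 rot [ 3.141  0.    -0.319]
F mean radial -0.0 lat -0.46 z -0.29 +- 0.33
```

>>> step_arm([
  {"translation": [0,0,1],"roll": 0},
  {"translation": [-0.1,0,1],"roll": 0},
  {"translation": [-0.1,0,1],"roll": 0},
  {"translation": [0,0,1],"roll": 0},
  {"translation": [0,0,0],"roll": 0},
  {"translation": [0,0,0],"roll": 0},
  {"translation": [0,0,0],"roll": 0},
  {"translation": [0,0,0],"roll": 0},
])

```text
time: 21.97
tool_pos: [0.5791, 0.0033, 0.2267]
tool_rot: [3.142, 0.0, -0.319]
contact_force: [-2.6, -0.6, 0.3]
opening: 0.0299
grip_force: 35.0
```

```bash
python3 -W ignore -c "
from h import *
status('s14.png');avgF(24)
s=cv2.imread('pics/s14.png');cv2.imwrite('pics/c14.png',cv2.convertScaleAbs(cv2.resize(s[150:240,230:320],(600,600),interpolation=cv2.INTER_CUBIC),alpha=1.5))"
```

```text
ball px nan nan 0
yellow end 213 phi~ 0.335
t 22.02 bail r 0.1955 lat -0.001 bail under z 0.21 F radial(out) 1.79 Fz 0.43 rot [ 3.142  0.    -0.319]
F mean radial 2.59 lat -0.49 z 0.07 +- 0.6
```

View pics/c14.png

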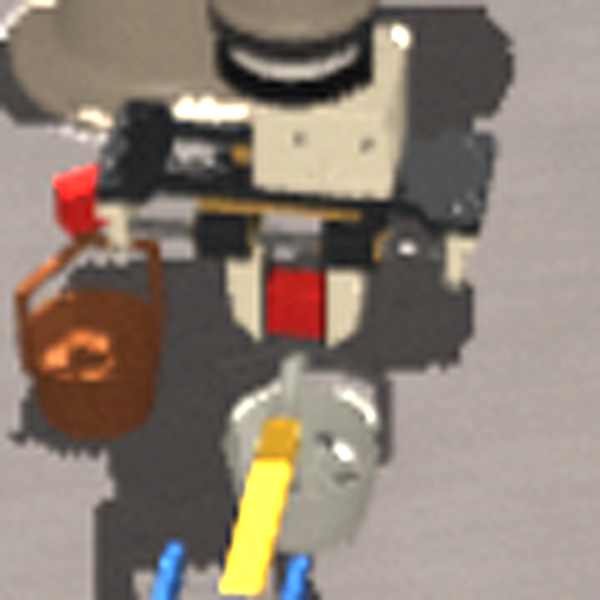

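The picture shows the bail seated with the tip bar rising at (290,375), the pail upright and the arm nearly level; the brown pail is clear. Fz is about 0, so I'll relieve the radial preload, check, and soften the grip.

>>> step_arm([
  {"translation": [-0.4,0,0],"roll": 0},
  {"translation": [0,0,0],"roll": 0},
  {"translation": [0,0,0],"roll": 0},
  {"translation": [0,0,0],"roll": 0},
])

```text
time: 23.55
tool_pos: [0.579, 0.0033, 0.2268]
tool_rot: [3.142, -0.001, -0.319]
contact_force: [-1.5, -0.4, -0.0]
opening: 0.0298
grip_force: 35.0
```

```bash
python3 -W ignore -c "
from h import *
status('s15.png');avgF(16)"
```

```text
ball px nan nan 0
yellow end 213 phi~ 0.335
t 23.6 bail r 0.1955 lat -0.0009 bail under z 0.2101 F radial(out) 0.46 Fz -0.45 rot [ 3.142e+00 -1.000e-03 -3.190e-01]
F mean radial 0.66 lat -0.19 z -0.19 +- 0.43
```

>>> step_arm([
  {"translation": [0,0,0],"roll": 0},
  {"translation": [0,0,0],"roll": 0},
  {"translation": [0,0,0],"roll": 0},
  {"translation": [0,0,0],"roll": 0},
  {"translation": [0,0,0],"roll": 0},
  {"translation": [0,0,0],"roll": 0},
], grip_force=3)

```text
time: 24.9
tool_pos: [0.5788, 0.0033, 0.2267]
tool_rot: [3.141, -0.0, -0.319]
contact_force: [-0.1, -1.0, 0.0]
opening: 0.0301
grip_force: 3.0
```

```bash
python3 -W ignore -c "
from h import *
status('s16.png');avgF(16)"
```

```text
ball px nan nan 0
yellow end 213 phi~ 0.335
t 24.95 bail r 0.1957 lat -0.0009 bail under z 0.21 F radial(out) -0.01 Fz -0.34 rot [ 3.142 -0.    -0.319]
F mean radial -0.26 lat -0.57 z -0.35 +- 0.41
```

A little weight, about 0.3 N, is still on the gripper. I'll lower 3 mm more.

>>> step_arm([
  {"translation": [0,0,1],"roll": 0},
  {"translation": [-0.1,0,1],"roll": 0},
  {"translation": [0,0,1],"roll": 0},
  {"translation": [0,0,0],"roll": 0},
  {"translation": [0,0,0],"roll": 0},
  {"translation": [0,0,0],"roll": 0},
])

```text
time: 26.25
tool_pos: [0.5786, 0.0035, 0.2237]
tool_rot: [3.142, 0.0, -0.319]
contact_force: [-1.2, -0.3, -0.1]
opening: 0.0301
grip_force: 3.0
```

```bash
python3 -W ignore -c "
from h import *
status('s17.png');avgF(30)"
```

```text
ball px nan nan 0
yellow end 214 phi~ 0.365
t 26.3 bail r 0.1959 lat -0.0009 bail under z 0.207 F radial(out) 0.35 Fz 0.08 rot [ 3.141  0.    -0.319]
F mean radial 1.07 lat -0.47 z 0.06 +- 0.41
```

Vertical force is now about 0, so the swing arm carries the pail. I'll open slowly, in small steps.

>>> step_arm([
  {"translation": [0,0,0],"roll": 0},
  {"translation": [0,0,0],"roll": 0},
  {"translation": [0,0,0],"roll": 0},
  {"translation": [0,0,0],"roll": 0},
  {"translation": [0,0,0],"roll": 0},
  {"translation": [0,0,0],"roll": 0},
  {"translation": [0,0,0],"roll": 0},
  {"translation": [0,0,0],"roll": 0},
  {"translation": [0,0,0],"roll": 0},
  {"translation": [0,0,0],"roll": 0},
  {"translation": [0,0,0],"roll": 0},
  {"translation": [0,0,0],"roll": 0},
], fingers=0.42)

```text
time: 28.8
tool_pos: [0.5787, 0.0034, 0.2237]
tool_rot: [3.142, -0.0, -0.319]
contact_force: [0.1, -0.5, -0.5]
opening: 0.0391
grip_force: 0.0
```

```bash
python3 -W ignore -c "
from h import *
status('s18.png');avgF(6)
s=cv2.imread('pics/s18.png');cv2.imwrite('pics/c18.png',cv2.convertScaleAbs(cv2.resize(s[150:240,230:320],(600,600),interpolation=cv2.INTER_CUBIC),alpha=1.5))"
```

```text
ball px nan nan 0
yellow end 213 phi~ 0.335
t 28.85 bail r 0.1958 lat -0.0009 bail under z 0.207 F radial(out) -0.45 Fz -0.08 rot [ 3.141 -0.    -0.319]
F mean radial -0.21 lat -0.0 z -0.15 +- 0.54
```

View pics/c18.png

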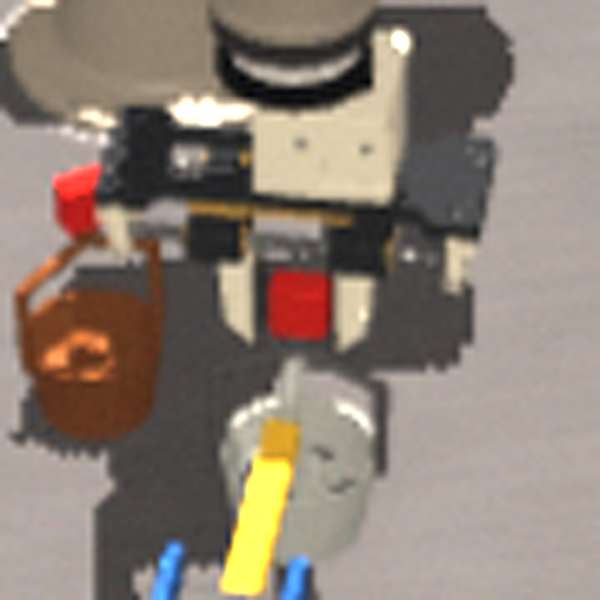

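The block is free between the fingers (gaps on both sides at (262,300) and (335,300)), and the pail is hanging on its own. I'll open wider, then withdraw straight up.

>>> step_arm([
  {"translation": [0,0,0],"roll": 0},
  {"translation": [0,0,0],"roll": 0},
  {"translation": [0,0,0],"roll": 0},
  {"translation": [0,0,0],"roll": 0},
  {"translation": [0,0,0],"roll": 0},
  {"translation": [0,0,0],"roll": 0},
  {"translation": [0,0,-4],"roll": 0},
  {"translation": [0,0,-8],"roll": 0},
  {"translation": [0,0,-10],"roll": 0},
  {"translation": [0,0,-14],"roll": 0},
  {"translation": [0,0,-18],"roll": 0},
  {"translation": [0,0,-22],"roll": 0},
  {"translation": [0,0,-25],"roll": 0},
  {"translation": [0,0,-20],"roll": 0},
  {"translation": [0,0,-15],"roll": 0},
  {"translation": [0,0,-8],"roll": 0},
  {"translation": [0,0,0],"roll": 0},
  {"translation": [0,0,0],"roll": 0},
], fingers=0.75)

```text
time: 30.65
tool_pos: [0.5786, 0.0034, 0.3678]
tool_rot: [3.142, -0.0, -0.319]
contact_force: [0.1, -0.4, 0.1]
opening: 0.0686
grip_force: 0.0
```

>>> step_arm([
  {"translation": [-15,0,0],"roll": 0},
  {"translation": [-25,0,0],"roll": 0},
  {"translation": [-25,0,0],"roll": 0},
  {"translation": [-15,0,0],"roll": 0},
  {"translation": [0,0,0],"roll": 0},
  {"translation": [0,0,0],"roll": 0},
  {"translation": [0,0,0],"roll": 0},
  {"translation": [0,0,0],"roll": 0},
  {"translation": [0,0,0],"roll": 0},
  {"translation": [0,0,0],"roll": 0},
  {"translation": [0,0,0],"roll": 0},
  {"translation": [0,0,0],"roll": 0},
  {"translation": [0,0,0],"roll": 0},
  {"translation": [0,0,0],"roll": 0},
  {"translation": [0,0,0],"roll": 0},
  {"translation": [0,0,0],"roll": 0},
  {"translation": [0,0,0],"roll": 0},
  {"translation": [0,0,0],"roll": 0},
  {"translation": [0,0,0],"roll": 0},
  {"translation": [0,0,0],"roll": 0},
])

```text
time: 32.32
tool_pos: [0.5027, 0.0285, 0.3677]
tool_rot: [3.141, -0.0, -0.319]
contact_force: [0.4, 0.3, -0.3]
opening: 0.0686
grip_force: 0.0
```

```bash
python3 -W ignore -c "
from h import *
a=save('scene','s19.png').astype(int)
for _ in range(10): b=read_camera('scene').astype(int)
print('motion',abs(a-b)[150:260,230:320].max())
t=save('top','t19.png');s=cv2.imread('pics/s19.png');t=cv2.imread('pics/t19.png')
f=lambda i,x,y,w,h:cv2.resize(i[y:y+h,x:x+w],(400,500),interpolation=cv2.INTER_CUBIC)
cv2.imwrite('pics/c19.png',np.hstack([f(s,185,140,120,150),f(t,260,140,120,150)]))
print(observe()['time'])"
```

```text
motion 5
32.9167
```

View pics/c19.png

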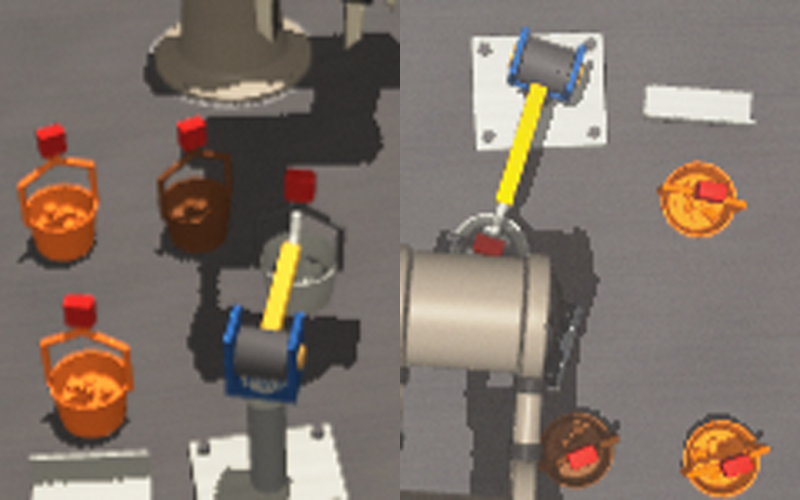

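The pail hangs upright and still in the hook (block at scene (275,195)). The gripper is well clear and the other pails and the offcut are where they were, so I'm handing it in.

```bash
python3 -c "
from cell import hand_in
print(hand_in())"
```

```text
the job is handed in; nothing more can be done
None
```

The pail hangs by its bail in the swing arm's hook, upright, still and clear of the table. I let go only once the gripper felt no weight, and handed in at about 33 s. On the first try its rim caught the arm and pulled it down about 0.12 rad; I raised it back gently and tried again.

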